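# Weigh the next pellet sample

### The job

Take the sample jar resting against the stop at the low end of the sloped track and lay it gently, on its side, in the grey V-shaped cradle on the balance. The next jar must be left having rolled down against the stop.

Things in the scene. Friction and masses are not known exactly. Their poses are not given: they have to be found in the camera images.
- jar_front_center (a point): Centre of the jar at the stop, lowest of three alike: white round sample jar with a black cap, 36 mm diameter, 52 mm long, about 60 g, lying across the track. Its y axis is the jar's axis, towards the cap. Its flat ends overhang the deck by 9 mm on both sides here, where the track has no side walls, so it can be gripped by both ends from above.
- jar_next_center (a point): Centre of the second jar (same size), lying against the first one, uphill; it rolls freely down to the stop once the first is gone.
- track: Fixed aluminium chute holding three jars. Origin on the table under the centre of the jar at the stop (75 mm up); x points uphill (level), y along the jars' axes, z up. Deck slopes 11 degrees; at the stop it is 57 mm up and 34 mm wide; the stop plate reaches 4 mm above the jar's centre. From 22 mm uphill on it is 62 mm wide with 14 mm walls; upper end at 190 mm. Base plate 210 x 90 x 6 mm.
- cradle (a point): Centre of a jar lying home in the cradle, 91 mm above the table, on a fixed white balance (200 x 170 mm, pan top 58 mm up). Grey V trough of two 45 degree faces, open upwards, 34 mm long along this point's y axis (level), 44 mm across its upper edges, which lie 4 mm below this point. The jar lies along y, overhanging both ends by 9 mm; z is up.
There are look-alikes about, which are no part of the job. What is shaped like the part that bears jar_front_center but purple is not meant. What is shaped like the part that bears jar_next_center but red is not meant.

How it is judged:
On the way:
1. the front jar is lifted off the track and the next jar has rolled down against the stop (distance between jar_front_center and track above 0.115 m and x of jar_next_center in the frame of track between -0.01 and 0.01 m and y of jar_next_center in the frame of track between -0.015 and 0.015 m and z of jar_next_center in the frame of track between 0.065 and 0.085 m), for 0.1 s.
At the end, for the whole second after the job is handed in: The front jar lies at rest in the cradle: centre within 10 mm across, 15 mm along and 8 mm in height of the cradle point, axis within 11 degrees of the trough. The next jar lies at rest at the stop: within 10 mm along the track and in height, 15 mm across, of the front jar's old place (x of jar_front_center in the frame of cradle between -0.01 and 0.01 m and y of jar_front_center in the frame of cradle between -0.015 and 0.015 m and z of jar_front_center in the frame of cradle between -0.008 and 0.008 m and angle between the y axis of jar_front_center and the y axis of cradle, either way round below 0.2 rad and linear speed of each of jar_front, jar_next below 0.03 m/s and x of jar_next_center in the frame of track between -0.01 and 0.01 m and y of jar_next_center in the frame of track between -0.015 and 0.015 m and z of jar_next_center in the frame of track between 0.065 and 0.085 m); the robot touches nothing.
It fails at once if the front jar is dropped: out of the fingers and falling faster than 0.7 m/s (a fall of about 25 mm) (contact force between jar_front and the fingers below 0.02 N and linear speed of jar_front above 0.7 m/s).
It also fails if it takes over 42 s, if anything falls off the work surface, if the arm or the gripper's body presses on something with over 40 N, if the wrist force passes 120 N, or if a joint passes its speed limit or range.

### The arm

A 6-joint arm with a two-finger parallel gripper is mounted at the origin on the work surface. World frame = base frame: x ahead of the robot, y to its left, z up, the work surface at z = 0. Lengths are in m, angles in rad, forces in N, time in s.
With the tool pointing down it reaches from about 0.3 to 0.875 m from the base axis. Payload 6.4 kg.
Tool frame: the origin (TCP) lies between the finger pads; the fingertips stand 14 mm ahead of it and the grasp point (between the pads) lies 5 mm behind it (bot.tip_reach is the z of the fingertips in the tool frame, in m); z points along the fingers, y is the direction in which the jaws open and shut (so a half turn about z gives the same grasp; the last joint's range is limited). The gripper opens to 88 mm and grips with 3 to 60 N. Pads are 18 mm wide; open, the fingers measure 123 mm over their backs; the gripper's body (75 mm by 187 mm) begins 45 mm behind the grasp point.
Start: joints at [-1.427, 0.181, 1.607, -0, 1.354, -0.206], TCP at [0.197, -0.54, 0.253] pointing down, gripper open.
Joint ranges: [-2.99, 2.99], [-0.89, 2.07], [0.3, 2.58], [-1.14, 4.28], [0, 2.63], [-3.12, 3.12]. Speed limits (rad/s): [2.57, 2.57, 3.01, 3.14, 3.14, 3.14].

### API

Orientations are given as a unit quaternion [w, x, y, z].
In Python, from station import bot, optics gives the robot as it stands. Calls block until the motion is done:
- bot.move_pose(position, orientation): joint-space move of the TCP to a pose.
- bot.line_to(position, rot=None, velocity=0.15, stop_force=None): straight line of the TCP; rot=None keeps the orientation; velocity is the mean speed in m/s. With stop_force (N) it stops when the force on the tool has changed by that much, and returns True; else False.
- bot.move_joints(angles): joint-space move.
- bot.move_gripper(opening, grasp_force=None): finger opening in m; grasp_force is the grip in N (None keeps the last); returns when the fingers have stopped.
- bot.sleep(seconds).
- bot.inverse_kinematics(position, orientation): joint angles nearest the present ones, or None.
- optics.snapshot(name): name is "scene" or "top" or "wrist"; returns the picture (420x560x3 uint8, red, green, blue); there is no depth.
- optics.camera_info(name): a dict with "K" (3x3 intrinsics, pixels), "origin" and "orientation" of the camera in the world; the wrist camera has in their place "tool_from_camera" (4x4, takes a point from camera to tool coordinates, whose origin is the TCP and whose axes are the flange's). Camera axes: x right, y down, z forward; pixel columns grow to the right and rows downward; lengths in m; the calibration is good to about 2 mm. A picture is of the moment at which its call begins: read the wrist's pose just before it. camera_info takes no time and is no camera call.
A pose or a line that the arm cannot do raises bot.PlanningError and nothing moves.
- bot.job_done(): hands the job in, once; it reports no verdict.
Readings, each from a call of its own:
- bot.get_t(): time.
- bot.get_joints(): joint angles.
- bot.get_qd(): joint speeds.
- bot.get_effort(): joint torques, N m.
- bot.get_position(): TCP position.
- bot.get_eef_rot(): TCP orientation.
- bot.get_ft_force(): force on the tool from outside, world axes, zero at the start.
- bot.get_wrist_torque(): the same for the moment, N m.
- bot.get_opening(): finger opening in m.
Only numpy, scipy, OpenCV 4.12 (cv2) and the standard library are available. Lean on these libraries where they do the work, as an engineer would, in place of code of your own. Each camera call takes 0.05 s, during which the arm holds its last target.

## Working session

There is one attempt and no reset: what is moved stays moved. The work goes in short steps, each a Python script; the robot and the scene stay as the last script left them, time stands still between calls to the robot, and variables do not carry over. Pictures are saved under pics/ and viewed, and the job is handed in when it is done.

```bash
ls; mkdir -p pics; python3 - <<'E'
from station import bot, optics
import cv2
for n in ("scene","top","wrist"):
    im=optics.snapshot(n); cv2.imwrite(f"pics/{n}0.png",im[:,:,::-1])
    print(n,optics.camera_info(n))
print(bot.get_t(),bot.get_position(),bot.get_eef_rot())
E
```

```text
pics
scene {'K': array([[400.45146609,   0.        , 278.68544538],
       [  0.        , 400.45146609, 207.45150752],
       [  0.        ,   0.        ,   1.        ]]), 'origin': array([0.98434534, 0.28123689, 0.7451155 ]), 'orientation': array([-0.17748254,  0.4480489 ,  0.82053718, -0.30736115])}
top {'K': array([[429.14502258,   0.        , 275.71410203],
       [  0.        , 429.14502258, 204.55708933],
       [  0.        ,   0.        ,   1.        ]]), 'origin': array([ 0.42241245, -0.03698135,  0.91069851]), 'orientation': array([-0.03512533,  0.71287863, -0.70009241,  0.02099723])}
wrist {'K': array([[293.05877682,   0.        , 277.20342887],
       [  0.        , 293.05877682, 208.37714238],
       [  0.        ,   0.        ,   1.        ]]), 'tool_from_camera': array([[-3.38796203e-04, -9.67000717e-01, -2.54773426e-01,
         6.58318011e-02],
       [ 9.99998995e-01, -6.78280001e-04,  1.24464074e-03,
         1.37861626e-03],
       [-1.37637620e-03, -2.54772748e-01,  9.66999975e-01,
        -1.32606109e-01],
       [ 0.00000000e+00,  0.00000000e+00,  0.00000000e+00,
         1.00000000e+00]])}
0.15 [ 0.1970138  -0.53979352  0.25201368] [-6.77008667e-04  9.84744357e-01  1.74006016e-01  9.84287792e-06]
```

View pics/scene0.png

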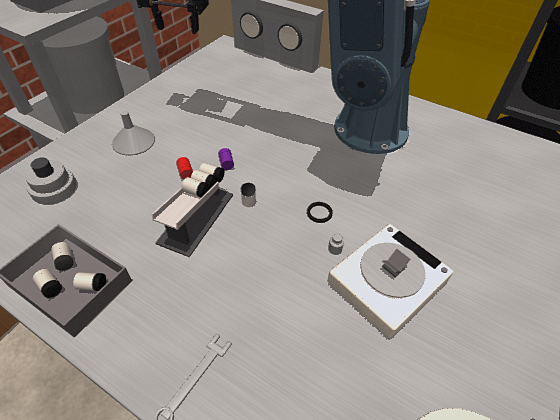

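View pics/top0.png

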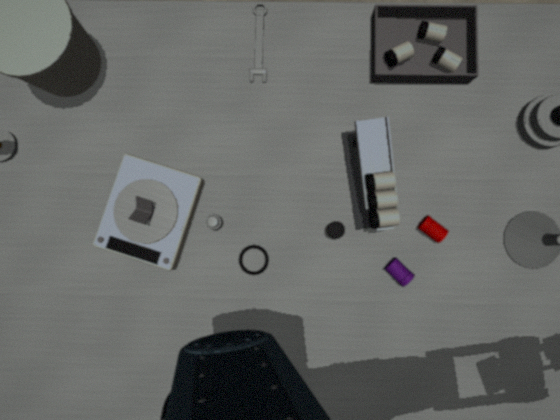

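The scene view shows the track at about (200,205) and the balance at about (390,275). In the top view the three jars are at about (383,180–217), with the lowest at (383,217), and the cradle is at (143,210). I'll enlarge both.

```bash
python3 - <<'E'
import cv2, numpy as np
t=cv2.imread("pics/top0.png"); s=cv2.imread("pics/scene0.png")
def crop(im,x,y,w,h,k): 
    return cv2.resize(np.clip(im[y:y+h,x:x+w]*1.5,0,255).astype('uint8'),None,fx=k,fy=k,interpolation=cv2.INTER_CUBIC)
# top: track 335..415, 160..240 ; cradle 103..183,170..250 ; k=5
a=np.hstack([crop(t,340,160,80,80,5),crop(t,103,170,80,80,5)]);cv2.imwrite("pics/topc.png",a)
a=np.hstack([crop(s,165,145,80,80,5),crop(s,355,230,80,80,5)]);cv2.imwrite("pics/scenec.png",a)
E
```

```text
(no output)
```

View pics/topc.png

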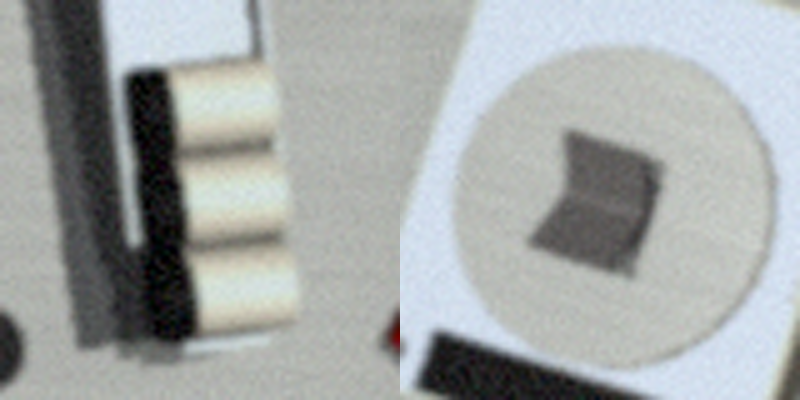

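View pics/scenec.png

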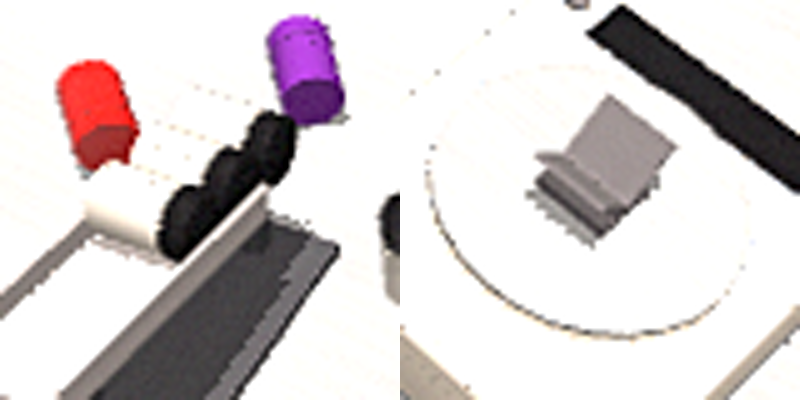

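```bash
cat > h.py <<'E'
from station import bot, optics
import cv2, numpy as np
from scipy.spatial.transform import Rotation as R
def rot(q): return R.from_quat([q[1],q[2],q[3],q[0]]).as_matrix()
def quat(M):
    q=R.from_matrix(M).as_quat(); return [q[3],q[0],q[1],q[2]]
def fixcam(n):
    c=optics.camera_info(n); return c["K"],np.array(c["origin"]),rot(c["orientation"])
def wcam(p,q):
    c=optics.camera_info("wrist"); T=np.eye(4);T[:3,:3]=rot(q);T[:3,3]=p
    T=T@c["tool_from_camera"]; return c["K"],T[:3,3],T[:3,:3]
def ray(cam,uv):
    K,o,M=cam; return o,M@np.linalg.solve(K,[uv[0],uv[1],1.])
def atz(cam,uv,z):
    o,d=ray(cam,uv); return o+d*(z-o[2])/d[2]
def tri(*cu):
    A=np.zeros((3,3));b=np.zeros(3);rs=[]
    for cam,uv in cu:
        o,d=ray(cam,uv);d=d/np.linalg.norm(d);P=np.eye(3)-np.outer(d,d);A+=P;b+=P@o;rs.append((P,o))
    x=np.linalg.solve(A,b); return x,[np.linalg.norm(P@(x-o)) for P,o in rs]
def proj(cam,X):
    K,o,M=cam; v=K@(M.T@(np.array(X)-o)); return v[:2]/v[2]
def down(yaw): # tool y axis along yaw (world), z down
    y=np.array([np.cos(yaw),np.sin(yaw),0]);z=np.array([0,0,-1.]);return quat(np.column_stack([np.cross(y,z),y,z]))
E
python3 - <<'E'
from h import *
T=fixcam("top")
f=lambda x,y,ox,oy:(ox+x/5-.4,oy+y/5-.4)
for n,c in dict(front=[(148,295),(297,288)],mid=[(140,205),(288,197)],up=[(128,112),(275,103)]).items():
    p=[atz(T,f(*u,340,160),.078) for u in c]; m=(p[0]+p[1])/2;d=p[0]-p[1]; print(n,m,np.linalg.norm(d),np.degrees(np.arctan2(d[1],d[0])))
C=[atz(T,f(x-400,y,103,170),.087) for x,y in [(568,130),(665,160),(632,276),(528,245)]]
print("cr",np.mean(C,0)); d=C[1]-C[0]+C[2]-C[3]; print(np.degrees(np.arctan2(d[1],d[0])))
print("start yaw", np.degrees(np.arctan2(*rot(bot.get_eef_rot())[[1,0],1])), rot(bot.get_eef_rot()))
E
```

```text
front [ 0.46628088 -0.22965744  0.078     ] 0.05744081468572148 93.72909209011452
mid [ 0.50135386 -0.22641643  0.078     ] 0.057279868740259574 94.0984582337871
up [ 0.5378194  -0.22160399  0.078     ] 0.0571300516709505 94.47421470401072
cr [0.47251785 0.23823667 0.087     ]
-105.68469089688305
start yaw -69.9583465354447 [[ 9.39443813e-01  3.42702897e-01 -2.16221724e-04]
 [ 3.42702870e-01 -9.39442896e-01  1.33678637e-03]
 [ 2.54992598e-04 -1.32993549e-03 -9.99999083e-01]]
```

View pics/wrist0.png

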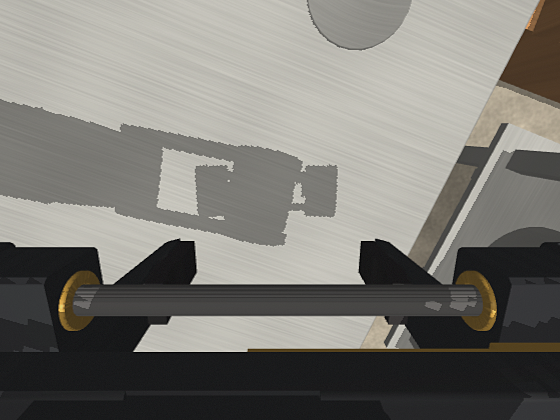

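Wrist view: only the fingers and the empty table. The rough fix from the top view puts the front jar at (0.466, -0.230) and the cradle at (0.473, 0.238). Next I'll take wrist views from two places.

```bash
cat >> h.py <<'E'
import json
def shot(name):
    p=[float(v) for v in bot.get_position()];q=[float(v) for v in bot.get_eef_rot()]
    im=optics.snapshot("wrist");cv2.imwrite(f"pics/{name}.png",im[:,:,::-1]);json.dump([p,q],open(f"pics/{name}.json","w"))
def wc(name): return wcam(*json.load(open(f"pics/{name}.json")))
E
python3 - <<'E'
from h import *
q=down(np.radians(-85.5))
bot.move_pose([.42,-.265,.25],q); shot("wa")
bot.line_to([.40,-.185,.25],velocity=.2); shot("wb")
print(bot.get_t(),bot.get_position(),bot.get_joints())
a=cv2.imread("pics/wa.png");b=cv2.imread("pics/wb.png")
for n,z in (("wa",a),("wb",b)):
    print(n,proj(wc(n),[.466,-.23,.075]))
cv2.imwrite("pics/wab.png",np.hstack([a[:,80:480],b[:,80:480]]))
E
```

```text
2.1417 [ 0.40037635 -0.18622848  0.25039632] [-7.05154813e-01 -1.29215524e-01  1.92904399e+00 -3.81370644e-04
  1.34039587e+00  7.87765884e-01]
wa [244.52299364 148.70120075]
wb [323.54306635 135.6201155 ]
```

View pics/wab.png

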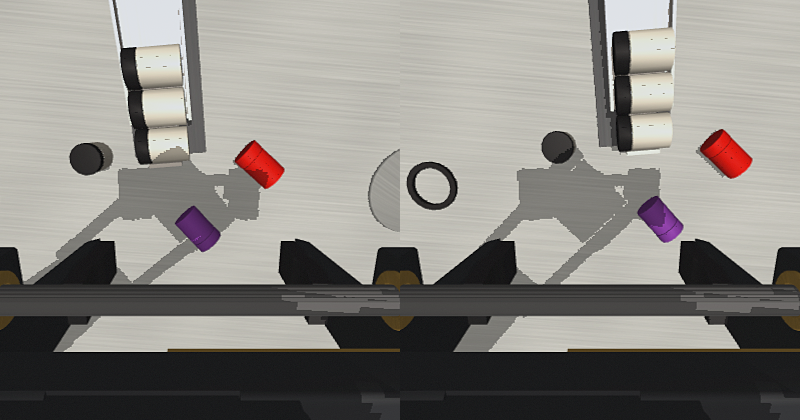

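Both wrist views show the three jars with their caps to the left. The lowest is at about (242,145) in wa and (324,133) in wb. I'll enlarge them.

```bash
python3 - <<'E'
import cv2,numpy as np
a=cv2.imread("pics/wa.png")[110:180,200:280];b=cv2.imread("pics/wb.png")[95:165,285:365]
g=lambda im:cv2.resize(im,None,fx=5,fy=5,interpolation=cv2.INTER_NEAREST)
cv2.imwrite("pics/wabc.png",np.hstack([g(a),g(b)]))
E
```

```text
(no output)
```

View pics/wabc.png

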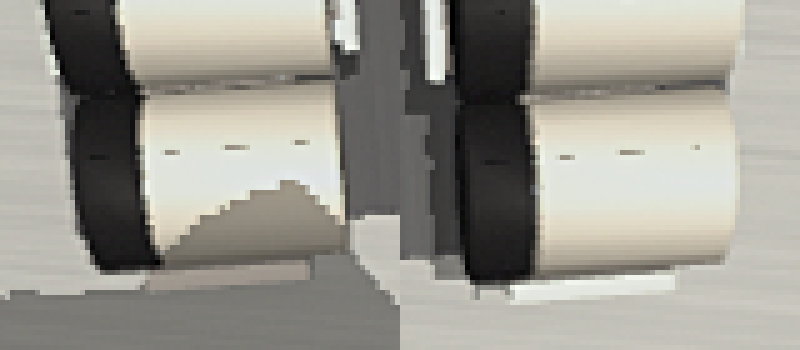

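```bash
cat >> h.py <<'E'
from scipy.optimize import least_squares
def hull(cam,x,y,z,yaw,r=.018,L=.052):
    t=np.linspace(0,2*np.pi,60,endpoint=False);a=np.array([np.cos(yaw),np.sin(yaw),0]);n=np.array([-a[1],a[0],0])
    P=[proj(cam,np.array([x,y,z])+s*L/2*a+r*(np.cos(k)*n+np.sin(k)*np.array([0,0,1]))) for s in(-1,1) for k in t]
    return cv2.convexHull(np.array(P,np.float32))
def fitjar(obs,x0):
    f=lambda p:np.concatenate([[cv2.pointPolygonTest(hull(c,*p),(float(u),float(v)),True) for u,v in pts] for c,pts in obs])
    s=least_squares(f,x0,x_scale=[.01,.01,.01,.2],diff_step=1e-3,loss="soft_l1");return s.x,f(s.x)
E
python3 - <<'E'
from h import *
A=np.array([(73,120),(80,180),(92,240),(125,270),(250,256),(330,253),(337,110),(342,160),(349,220),(240,85)])/5+[199.5,109.5]
B=np.array([(61,120),(63,180),(68,250),(100,283),(200,275),(300,262),(335,120),(338,180),(335,240),(90,100),(200,95),(300,88)])/5+[284.5,94.5]
p,r=fitjar([(wc("wa"),A),(wc("wb"),B)],[.466,-.23,.08,np.radians(94)])
print(p,np.degrees(p[3]),np.round(r,1))
f=fixcam("scene"); print(proj(f,p[:3]+.026*np.array([np.cos(p[3]),np.sin(p[3]),0])))
E
```

```text
[ 0.47003519 -0.22891546  0.07254446  1.7297794 ] 99.1090592446496 [-0.8  0.3  0.5  0.3  1.   0.3  1.5  1.4  1.   0.4  1.   1.1  1.  -0.2
 -0.3  0.7 -0.1  0.3 -0.3 -0.2  0.6  0.9]
[219.66235207 175.53953462]
```

```bash
python3 - <<'E'
import cv2,numpy as np
a=cv2.imread("pics/top0.png")[105:240,335:425]
a=np.clip(a*1.7,0,255).astype('uint8')
cv2.imwrite("pics/tt.png",cv2.resize(a,None,fx=4.4,fy=4.4,interpolation=cv2.INTER_CUBIC))
E
```

```text
(no output)
```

View pics/tt.png

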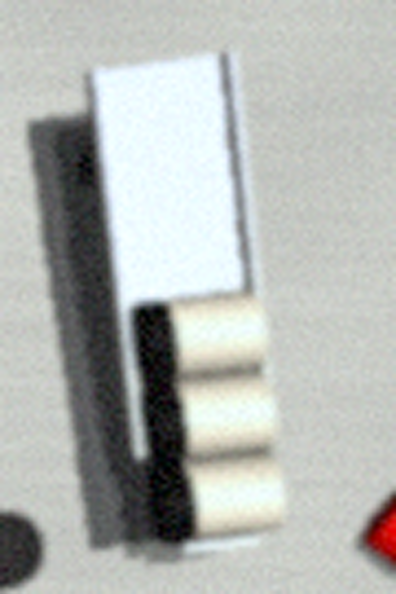

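```bash
python3 - <<'E'
from h import *
T=fixcam("top"); g=lambda x,y:(335+x/4.4-.4,105+y/4.4-.4)
def ang(a,b,z):
    d=atz(T,g(*b),z)-atz(T,g(*a),z);return np.degrees(np.arctan2(d[1],d[0])),np.linalg.norm(d)
print("plate edge (x axis)",ang((88,545),(30,120),.006))
print("upper end (y)",ang((235,50),(92,70),.105))
print("gaps(y)",ang((262,372),(180,382),.085),ang((270,450),(190,460),.08))
E
```

```text
plate edge (x axis) (np.float64(8.01487456609959), np.float64(0.2077607302242528))
upper end (y) (np.float64(98.90062608205562), np.float64(0.062425720069952124))
gaps(y) (np.float64(97.96648751156765), np.float64(0.03607643130853587)) (np.float64(98.16163674055672), np.float64(0.0353060406832589))
```

```bash
python3 - <<'E'
from h import *
A=np.array([(73,120),(80,180),(92,240),(125,270),(250,256),(330,253),(337,110),(342,160),(349,220),(240,85)])/5+[199.5,109.5]
B=np.array([(61,120),(63,180),(68,250),(100,283),(200,275),(300,262),(335,120),(338,180),(335,240),(90,100),(200,95),(300,88)])/5+[284.5,94.5]
Tp=np.array([(150,500),(190,542),(280,530),(288,495),(270,458)])/4.4+[334.6,104.6]
for obs in ([(wc("wa"),A),(wc("wb"),B)],[(wc("wa"),A)],[(wc("wb"),B)],[(fixcam("top"),Tp)],[(wc("wa"),A),(wc("wb"),B),(fixcam("top"),Tp)]):
    f=lambda p:np.concatenate([[cv2.pointPolygonTest(hull(c,*p,np.radians(98.3)),(float(u),float(v)),True) for u,v in pts] for c,pts in obs])
    s=least_squares(f,[.468,-.23,.075],x_scale=.01,diff_step=1e-3);print(s.x,np.round(f(s.x),1))
# cradle looks
q=down(np.radians(-105.7)); R_=rot(q); x=R_[:,0]
t=np.array([.4725,.238,.09])
bot.line_to([.42,-.1,.30],velocity=.3)
bot.move_pose(list(t-.05*x-.03*R_[:,1]+[0,0,.16]),q); shot("ca")
bot.line_to(list(t-.055*x+.035*R_[:,1]+[0,0,.16]),velocity=.2); shot("cb")
print(bot.get_t(),bot.get_joints())
for n in("ca","cb"):print(proj(wc(n),t))
a=cv2.imread("pics/ca.png");b=cv2.imread("pics/cb.png")
cv2.imwrite("pics/cab.png",np.hstack([a[:,80:480],b[:,80:480]]))
E
```

```text
[ 0.47006573 -0.2288409   0.07275691] [-0.7  0.4  0.7 -0.   1.1  0.6  1.5  1.4  0.7  0.4  0.9  1.1  1.2 -0.5
 -0.3  0.9 -0.   0.3 -0.4  0.1  0.6  0.6]
[ 0.46973555 -0.22731044  0.06487507] [-0.8  0.3  0.5 -0.6  0.5  0.   0.3  0.2 -0.5  0.1]
[ 0.47001232 -0.23030679  0.06735905] [-0.2  0.1  0.2 -0.6 -0.4  0.8  0.   0.3 -0.3 -0.4  0.1  0.1]
[ 0.46745206 -0.23620313  0.04681774] [-0.2  0.2  0.2 -0.9  0.7]
[ 0.46989105 -0.2288857   0.07269094] [-0.8  0.3  0.7  0.2  1.3  0.8  1.6  1.4  0.8  0.2  0.8  1.1  1.2 -0.4
 -0.1  1.1 -0.   0.3 -0.3 -0.1  0.5  0.5  0.7 -1.6 -1.5 -0.9  1.5]
4.6333 [ 2.34314606e-01 -6.96866968e-02  1.87461776e+00  5.39595312e-04
  1.33511438e+00  2.08041350e+00]
[305.69874646 149.67725907]
[240.33845392 144.75348243]
```

View pics/cab.png

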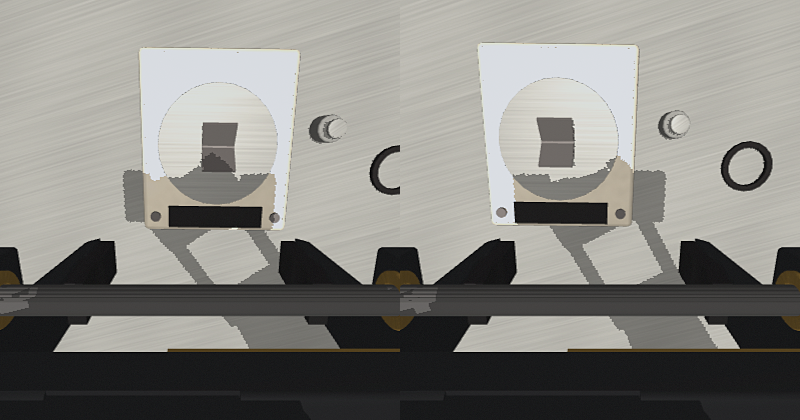

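The cradle is at about (300,148) in ca and (236,143) in cb, with the trough level along image x. I'll enlarge it.

```bash
python3 - <<'E'
import cv2,numpy as np
a=cv2.imread("pics/ca.png")[115:181,270:330];b=cv2.imread("pics/cb.png")[110:176,206:266]
g=lambda im:cv2.resize(im,None,fx=6.5,fy=6.5,interpolation=cv2.INTER_NEAREST)
cv2.imwrite("pics/cabc.png",np.hstack([g(a),g(b)]))
E
```

```text
(no output)
```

View pics/cabc.png

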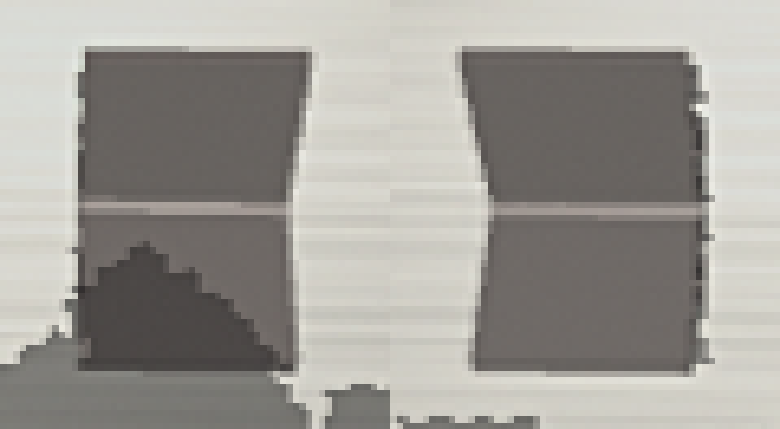

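```bash
python3 - <<'E'
from h import *
a=np.array([(86,50),(312,50),(298,372),(78,370)])/6.5+[269.5,114.5]
b=np.array([(68,50),(297,52),(301,374),(80,372)])/6.5+[205.5,109.5]
P=[]
for u,v in zip(a,b):
    x,r=tri((wc("ca"),u),(wc("cb"),v));P.append(x);print(np.round(x,4),np.round(r,4))
P=np.array(P);print(P.mean(0)); d=P[1]-P[0]+P[2]-P[3];print(np.degrees(np.arctan2(d[1],d[0])))
for n,c in(("ca",a),("cb",b)):
    Q=np.array([atz(wc(n),u,.087) for u in c]);print(Q.mean(0),np.linalg.norm(Q[1]-Q[0]),np.linalg.norm(Q[3]-Q[0]));d=Q[1]-Q[0]+Q[2]-Q[3];print(np.degrees(np.arctan2(d[1],d[0])))
J=[bot.inverse_kinematics([.47,-.229,.08],down(np.radians(y))) for y in(-81.7,98.3)];print(J)
print(bot.inverse_kinematics([.474,.238,.095],down(np.radians(-106))))
E
```

```text
[0.5035 0.2527 0.0892] [0. 0.]
[0.4943 0.2204 0.0873] [0.0002 0.0002]
[0.4485 0.2339 0.0875] [0. 0.]
[0.4581 0.2666 0.0879] [0. 0.]
[0.47610376 0.24340042 0.08797641]
-106.19452813215304
[0.47612207 0.24334952 0.087     ] 0.03363859676459542 0.047670198603217084
-106.0560599949112
[0.47608714 0.24359118 0.087     ] 0.03404411207638513 0.04771549917528815
-106.35849968630723
[array([-6.80650612e-01,  2.95117735e-01,  1.86013576e+00, -4.44089210e-16,
        9.86339161e-01,  7.45283387e-01]), array([-6.80650612e-01,  2.95117735e-01,  1.86013576e+00, -4.44089210e-16,
        9.86339161e-01, -2.39630927e+00])]
[ 2.41368084e-01  2.84424271e-01  1.83562895e+00 -4.44089210e-16
  1.02153943e+00  2.09141709e+00]
```

```bash
python3 - <<'E'
from h import *
for n,u in dict(red=(433,229),purple=(400,271)).items():
    d=atz(fixcam("top"),u,.018)-[.47,-.229,.018];a=np.radians(98.3);print(n,d@[np.cos(a),np.sin(a),0],d@[np.sin(a),-np.cos(a),0])
q=down(np.radians(-81.7))
bot.move_pose([.47,-.229,.19],q)
bot.move_gripper(.07)
shot("pre")
h=bot.line_to([.47,-.229,.1],velocity=.15); shot("pre2")
print(bot.get_t(),bot.get_position(),bot.get_opening(),bot.get_ft_force(),h)
a=cv2.imread("pics/pre2.png");s=optics.snapshot("scene")[:,:,::-1]
cv2.imwrite("pics/pp.png",np.hstack([a[:,80:480],cv2.resize(s[110:240,140:270],(420,420))]))
E
```

```text
red -0.11060269478221495 -0.0380428173763617
purple -0.030661458003420402 -0.11457227397496317
7.6083 [ 0.47073579 -0.22958321  0.10108238] 0.07013927942269249 [-0.05936124 -0.88197472  0.00511067] False
```

View pics/pp.png

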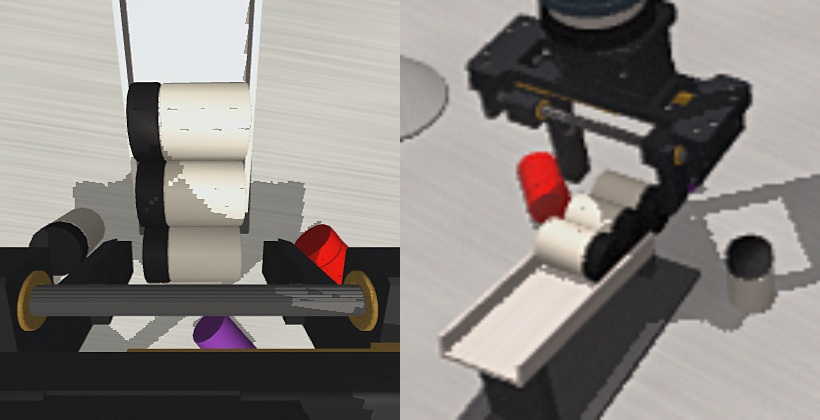

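The front jar (cap at x=145, right end at x=240 in the left panel) sits squarely between the fingers, with clearance on both sides. I'll descend and grip.

```bash
python3 - <<'E'
from h import *
h=bot.line_to([.47,-.229,.0735],velocity=.1,stop_force=5)
print(h,bot.get_position(),bot.get_ft_force())
if not h:
    bot.move_gripper(.045,grasp_force=12); print("open",bot.get_opening(),bot.get_ft_force())
    bot.line_to([.469,-.229,.085],velocity=.06); 
    bot.line_to([.466,-.2295,.19],velocity=.2)
    print("open",bot.get_opening(),bot.get_ft_force(),bot.get_position(),bot.get_t())
    bot.sleep(.5)
shot("lift"); a=cv2.imread("pics/lift.png");s=optics.snapshot("scene")[:,:,::-1]
cv2.imwrite("pics/lp.png",np.hstack([a[:,80:480],cv2.resize(s[90:240,130:280],(420,420))]))
E
```

```text
False [ 0.46984137 -0.22886931  0.07338291] [0.3952782  0.22784602 0.4487086 ]
open 0.05186290387328953 [0.15004683 1.08777467 2.74681264]
open 0.05224807438018656 [ 0.41246927 -0.86190309 -1.27353048] [ 0.4654404  -0.22908615  0.18895813] 9.5
```

View pics/lp.png

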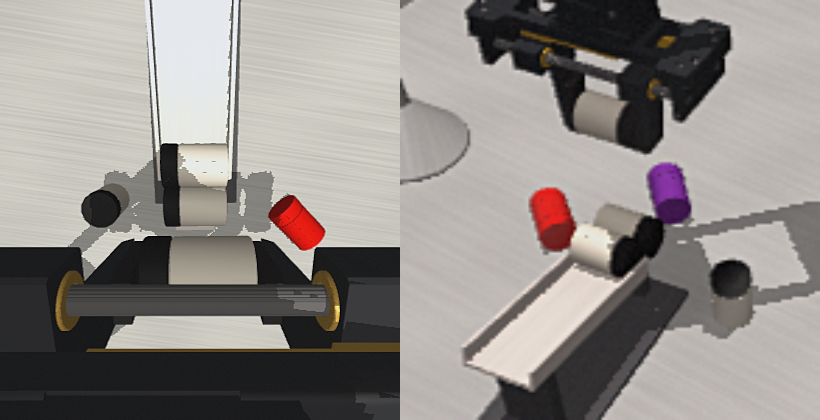

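The jar is held square (opening 52 mm), and the other two have rolled down with the next one at the stop. Next: carry it to the cradle and look before releasing.

```bash
python3 - <<'E'
from h import *
q=down(np.radians(-106.2))
bot.line_to([.44,-.2,.24],velocity=.25)
bot.move_pose([.476,.2435,.2],q)
bot.line_to([.476,.2435,.115],velocity=.15)
bot.sleep(.2); print(bot.get_t(),bot.get_opening(),bot.get_ft_force())
shot("pl0");a=cv2.imread("pics/pl0.png");s=optics.snapshot("scene")[:,:,::-1]
cv2.imwrite("pics/pl.png",np.hstack([a[:,80:480],cv2.resize(s[200:330,320:450],(400,420))]))
E
```

```text
13.0667 0.051952859290527766 [ 0.4334986   0.25105237 -0.68284147]
```

View pics/pl.png

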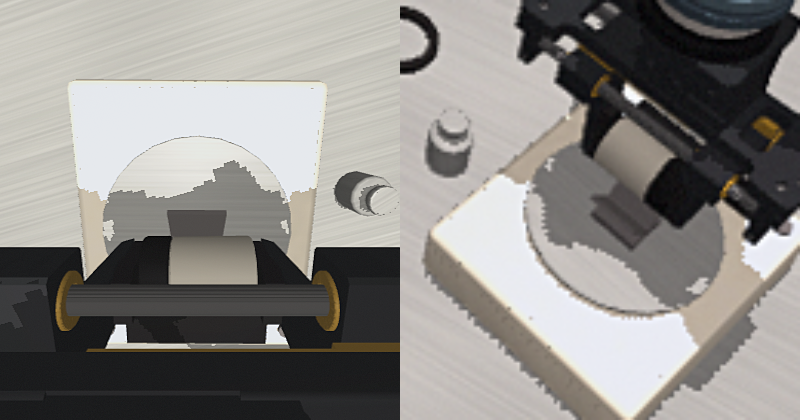

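The jar (columns 136–258) is centred over the cradle (168–226). I'll lower it slowly until contact.

```bash
python3 - <<'E'
from h import *
h=bot.line_to([.476,.2435,.098],velocity=.08,stop_force=3)
print(h,bot.get_position()[2])
if not h:
    h=bot.line_to([.476,.2435,.087],velocity=.02,stop_force=2)
print(h,bot.get_position(),bot.get_ft_force(),bot.get_opening(),bot.get_t())
shot("pl1");a=cv2.imread("pics/pl1.png");s=optics.snapshot("scene")[:,:,::-1]
cv2.imwrite("pics/pl1v.png",np.hstack([a[:,80:480],cv2.resize(s[200:330,320:450],(400,420))]))
E
```

```text
False 0.09712563056626304
True [0.47621661 0.24363273 0.09030981] [1.01614411 1.20102925 1.91589907] 0.05177161377893649 13.9583
```

View pics/pl1v.png

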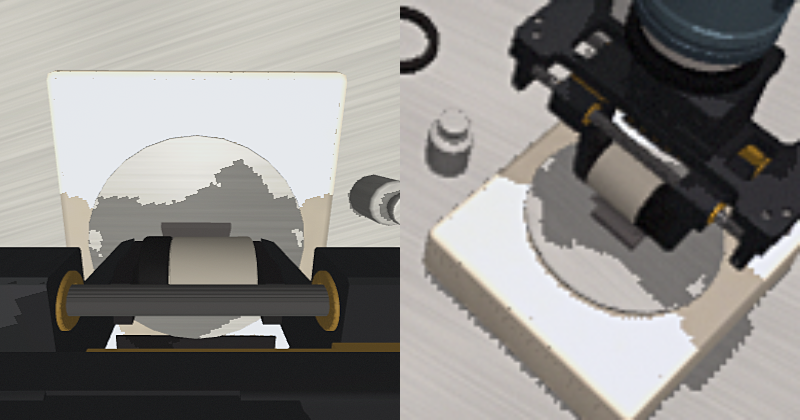

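Contact came at TCP z = 0.0903, close to the expected 0.091, with the jar between the V faces. I'll release, retreat and check.

```bash
python3 - <<'E'
from h import *
bot.move_gripper(.058); bot.sleep(.2); bot.move_gripper(.072)
bot.line_to([.476,.2435,.2],velocity=.12)
x=rot(bot.get_eef_rot())[:,0]
bot.line_to(list(np.array([.476,.2435,.24])-.05*x),velocity=.2); bot.sleep(.3)
shot("f0");print(bot.get_t(),bot.get_ft_force())
a=cv2.imread("pics/f0.png");s=optics.snapshot("scene")[:,:,::-1];t=optics.snapshot("top")[:,:,::-1]
c=lambda im:cv2.resize(im,(400,300),interpolation=cv2.INTER_CUBIC)
cv2.imwrite("pics/fs.png",s);cv2.imwrite("pics/ft.png",t)
u=proj(wc("f0"),[.476,.2435,.091]).astype(int);print(u)
cv2.imwrite("pics/f.png",np.vstack([np.hstack([c(a[u[1]-45:u[1]+45,u[0]-60:u[0]+60]),c(s[240:300,350:430])]),np.hstack([c(s[150:225,150:250]),c(t[170:245,335:435])])]))
E
```

```text
16.8583 [-0.19039282  0.37955549 -0.41502492]
[275 149]
```

View pics/f.png

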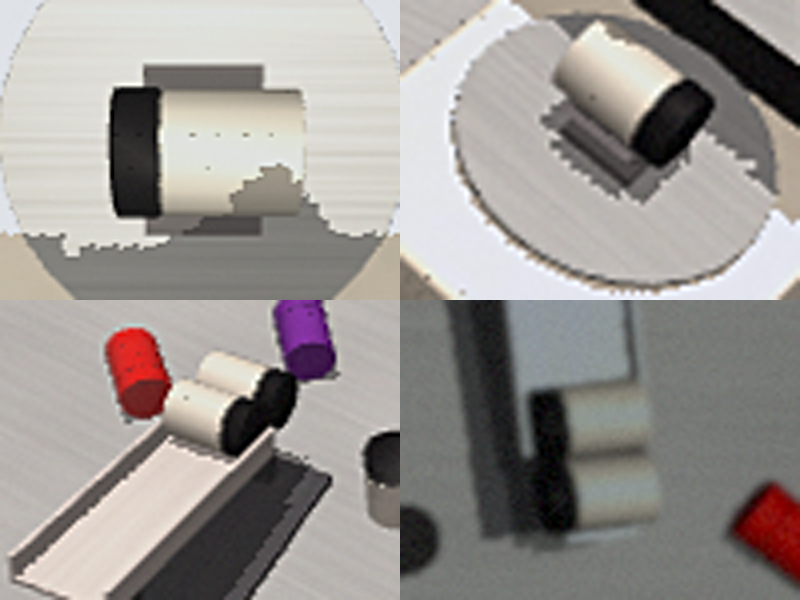

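The jar lies centred in the cradle (jar columns 110–305, cradle 143–264 in the crop). The next jar's cap in the scene view is at (219.5,174) against (219.4,174) for the original front jar, so it is at the stop. Handing in.

```bash
python3 - <<'E'
from h import *
bot.job_done(); print(bot.get_t())
E
```

```text
the job is handed in; nothing more can be done
the job is handed in; nothing more can be done
```

The front jar is lying in the cradle on the balance, the next jar has rolled down against the stop, and I've handed the job in. It took about 17 s of the 42 s allowed; the hand-in gave no verdict.

- **How it went:** I located the track jars and the cradle with the top camera and two wrist views of each. I gripped the front jar by its ends with 12 N and lifted it clear. I then lowered it into the V until it touched at TCP z = 0.090 (about 0.091 expected), opened the fingers and backed away.
- **Jar in the cradle:** the final wrist picture shows it aligned with the trough and about 1 mm off centre along it. I judged its final height from the contact point, not from a separate measurement.
- **Next jar:** in the scene and top views it sits within about 1 pixel of where the front jar had been (about 2 mm).
- **Robot:** the gripper is clear of everything.
- **Disagreements along the way:**
  - The first rough top-view estimate of the jar's direction was 94°. The track's edges and the wrist views gave 98–99°, so I used 98.3°.
  - The jar's height at the stop measured 73 mm, against 75 mm in the text.

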